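# Mark a sterilising canister's depth on the depth gauge

## Robot

A 6-joint arm with a two-finger parallel gripper is mounted at the origin on a cart in front of the work surface, level with it; the furniture and walls round the work are solid. World frame = base frame: x ahead of the robot, y to its left, z up, the work surface at z = 0. Lengths are in m, angles in rad, forces in N, time in s.
With the tool pointing down it reaches from about 0.275 to 0.975 m from the base axis. Payload 8.4 kg.
Tool frame: the origin (TCP) lies on the centre line of the jaws, within the pads' length; the fingertips stand r.nose_length ahead of it and the grasp point (between the pads) lies 2 mm behind it (r.nose_length is the distance from the TCP to the fingertips, in m); z points along the fingers, y is the line along which they close (so a half turn about z gives the same grasp; the last joint's range is limited). The gripper opens to 92 mm and grips with 3 to 60 N. Pads are 20 mm wide; open, the fingers measure 128 mm over their backs; the gripper's body (75 mm by 189 mm) begins 69 mm behind the grasp point.
Start: joints at [-1.165, 0.353, 1.633, -0, 1.155, -0.002], TCP at [0.248, -0.574, 0.232] pointing down, gripper open.
Joint ranges: [-2.63, 2.63], [-0.92, 2.1], [0.06, 2.66], [-1.3, 4.44], [0, 2.69], [-3.02, 3.02]. Speed limits (rad/s): [2.22, 2.22, 2.79, 3.14, 3.14, 3.14].

## Interface

Orientations are given as [roll, pitch, yaw] about the fixed x, y, z axes, in that order (R = Rz(yaw) Ry(pitch) Rx(roll)).
In Python, from plant import r, snapshot gives the robot as it stands (r), with the cameras as plain functions.
- The arm moves only by the shell command python3 inch.py 'ROWS' [FORCE]. ROWS is a JSON list of rows, 1 to 8 of them, each an object with the fields aperture (the finger opening in m), trans (a list: dx, dy, dz in m), r (a list: a rotation vector rx, ry, rz in rad); a field left out counts as zero (the opening has to be given); each row shifts and turns the commanded pose from where the row before left it, along the tool's axes as they then stand; what a row does not reach is not made up. A row lasts 1/10 s, in which the tool goes at most 0.05 m and 0.15 rad, less where a joint would pass 70% of its speed; a pose out of reach is approached as far as the arm can. The fingers move at their own pace and stop on an object; FORCE is the grip in N (left out, the last holds). Time passes only in rows, so rows that do not move let the fingers close. It prints the time, the measured TCP pose, the force, the opening and the grip force at its end. Input that does not fit is refused with a message, and nothing moves.
- r.observe(): the state, without advancing time (a new reading comes with each control period).
- snapshot(name): name is "scene" or "top"; returns a dict with "color" (420x560x3 uint8, red, green, blue), "fov_y" (degrees; the focal length in pixels is half the picture's height over the tangent of half this angle, whatever the lens; pixels are square), "cx", "cy" (the principal point, pixels), "D" ([k1, k2, p1, p2, k3] as OpenCV has them; the pictures are not rectified), "rvec" (rotation vector, rad) and "tvec" (3), from world to camera coordinates, as OpenCV has them. Camera axes: x right, y down, z forward; pixel columns grow to the right and rows downward; lengths in m; the calibration is good to about 2 mm. A picture is of the moment at which its call begins. There is no depth.
- r.close_job(): hands the job in; it is judged then, once.
The state is a dict: "time": time; "joint_pos": joint angles; "dq": joint speeds; "joint_efforts": joint torques, N m; "tool_pos": TCP position; "ee_rot": TCP orientation; "contact_force": force on the tool from outside, world axes, zero at the start; "torque": the same for the moment, N m; "grip_width": finger opening in m; "gripper_force": force on a finger pad.
Only numpy, scipy, OpenCV 4.12 (cv2) and the standard library are available. Lean on these libraries where they do the work, as an engineer would, in place of code of your own. Each camera call takes 0.05 s, during which the arm holds its last target. There are 200 camera calls.

## Task

Check how deep the sterilising canister is: push its carrier fully home against the back stop of the depth gauge, then press the gauge's probe down until its foot rests on the floor inside the canister, and only then slide the round collar down the probe until it sits on the gauge's arm, so that the depth stays marked. Leave the carrier, the probe and the collar like that. Do not disturb the bur stand beside the gauge or the handpiece lying near it.

Things in the scene. Friction and masses are not known exactly. Their poses are not given: they have to be found in the camera images.
- gauge: fixed depth gauge, grey. Origin on the worktop exactly under the probe's axis; x is the direction in which the carrier is pushed in (away from the robot), z up. Two smooth white plastic rails 22 mm high, inner faces at y = +/-48 mm, outer +/-60 mm, from x = -15 mm back to the stop; flared mouths from x = -73 mm, inner edge there y +/-68 mm
- back_stop (a point): middle of the front face of the gauge's back stop, 46 mm beyond the gauge's origin, 44 mm high; a column 50 mm wide and 140 mm high stands behind it (x = 59 to 87 mm of the gauge)
- gauge_arm (a point): front end of the gauge's arm, which runs from the column over the nest to x = -28 mm: 44 mm wide, 118 to 140 mm above the worktop; on it round the probe a steel bush of 40 mm diameter, 6 mm high
- guide_top (a point): centre of the top face of the gauge's bush, on the probe's axis, 146 mm above the worktop; the collar must come to sit here
- probe (a joint): downward travel of the gauge's vertical probe in m, 0 = fully up, at most 0.088; starts 0 to 0.012. A 14 mm steel rod with a 24 mm round grey foot below and a black knob (30 mm diameter, 14 mm high, flat top) on top. Friction holds it at any height; about 4 N moves it down; it stops hard when the foot meets something
- probe_foot (a point): centre of the underside of the probe's foot; 108 mm above the worktop when the joint reads 0
- probe_top (a point): centre of the top of the probe's knob, 150 mm above the underside of the foot; the place to press
- collar (a joint): downward travel of the collar along the probe in m, 0 = just under the knob; starts 0 to 0.006. A grey disc of 84 mm diameter, 8 mm thick, round the probe; it rides down with the probe and slides along it under about 2 N, less than moves the probe. The bush stops it hard. Can be pushed with two fingertips, one each side of the knob
- collar_under (a point): centre of the collar's underside (its top face is 8 mm higher); 127 mm above the underside of the foot when the joint collar reads 0
- carrier: loose steel carrier, 0.35 to 0.7 kg; base plate 140 (x) x 88 (y) x 6 mm, front corners rounded, origin under its middle, front end x = +70 mm. Fixed on it at x = +24 mm the canister: cup, 72 mm outside, 64 mm inside, rim at 85 mm; push plate across the rear, a small upright stop plate in front. Home: front end on the back stop, origin at x = -24 mm, y = 0 of the gauge, square to it
- canister_mouth (a point): centre of the canister's rim, 85 mm above the worktop; at x = 0, y = 0 of the gauge when home
- canister_floor (a point): centre of the top of the dark disc that is the canister's floor. The disc is clamped inside at a height that differs from start to start (34 to 56 mm above the worktop); it does not move.
- push_plate (a point): middle of the rear face of the carrier's upright push plate (80 mm wide, 6 mm thick, its top 60 mm above the worktop); the point is 33 mm above the worktop and 70 mm behind the carrier's origin
- bur_stand: small blue block with burs standing in it, 32 x 72 mm and 43 mm high, loose, origin at the centre of its underside; beside the gauge on its left; leave alone
- loose_handpiece: white dental handpiece, 120 mm long, 18 mm thick, lying loose left of the carrier; origin under its middle; leave alone

How it is judged:
By the outcome, as a careful person would: the job done as asked, in the order asked, and still so for the second after the job is handed in, with the robot touching nothing.
It also fails if it takes over 69 s, if anything falls off the work surface, if the arm or the gripper's body presses on something with over 40 N, if the wrist force passes 120 N, or if a joint passes its speed limit or range.

## Working session

There is one attempt and no reset: what is moved stays moved. The work goes in short steps, Python scripts to look and compute and a shell command to move; the robot and the scene stay as the last step left them, time stands still between calls to the robot, and variables do not carry over. Pictures are saved under pics/ and viewed, at most 10 in all, crops included, and the job is handed in when it is done.

```bash
ls; mkdir -p pics
cat > h.py <<'E'
import cv2, numpy as np
from plant import r, snapshot
def snap(n,out=None):
    s=snapshot(n)
    if out: cv2.imwrite('pics/'+out,s['color'][:,:,::-1])
    return s
def K(s):
    f=210/np.tan(np.radians(s['fov_y'])/2)
    return np.array([[f,0,s['cx']],[0,f,s['cy']],[0,0,1.]])
def proj(s,P):
    return cv2.projectPoints(np.array(P,float).reshape(-1,3),np.array(s['rvec'],float),np.array(s['tvec'],float),K(s),np.array(s['D'],float))[0].reshape(-1,2)
def ray(s,uv):
    u=cv2.undistortPoints(np.array([[uv]],float),K(s),np.array(s['D'],float))[0,0]
    R=cv2.Rodrigues(np.array(s['rvec'],float))[0]
    return -R.T@np.array(s['tvec'],float).ravel(), R.T@np.array([u[0],u[1],1])
def atz(s,uv,z):
    o,d=ray(s,uv); return o+d*(z-o[2])/d[2]
def tri(s1,a,s2,b):
    o,d=ray(s1,a);p,e=ray(s2,b)
    t=np.linalg.lstsq(np.c_[d,-e],p-o,rcond=None)[0]
    x,y=o+d*t[0],p+e*t[1]; return (x+y)/2,np.linalg.norm(x-y)
E
python3 - <<'E'
from h import *
a=snap('scene','s1.png');b=snap('top','t1.png')
for s in (a,b):
    print(s['fov_y'],s['cx'],s['cy'],s['D'],ray(s,(280,210)))
o=r.observe();print(o,r.nose_length)
E
```

```text
inch.py
pics
plant.py
54.173509811160486 283.9580412795567 210.39473050243362 [-0.06836264  0.          0.          0.          0.        ] (array([0.19316617, 0.88541912, 0.74422052]), array([ 0.38377001, -0.6066849 , -0.69623836]))
52.06732473217906 283.56738032798006 211.63469139068403 [0.00978701 0.         0.         0.         0.        ] (array([0.45181512, 0.37935094, 1.00378406]), array([ 0.07802731, -0.01302573, -0.99690791]))
{'time': 0.1, 'joint_pos': array([-1.16539656e+00,  3.53590152e-01,  1.63401943e+00, -1.15755430e-05,
        1.15521249e+00, -2.40040688e-03]), 'dq': array([-0.000123  , -0.00032517, -0.00189888,  0.00088926, -0.00145071,
       -0.00101714]), 'joint_efforts': array([ 1.64080338e-04, -5.94907522e+01, -3.34930873e+01,  6.99906168e-02,
        1.84324739e-02, -2.94460324e-05]), 'tool_pos': array([ 0.24770481, -0.57337376,  0.23094898]), 'ee_rot': array([-3.14036322e+00,  7.63336329e-06,  4.07804860e-01]), 'contact_force': array([-0.49951225,  0.45027578, -0.74415308]), 'torque': array([-0.05041465,  0.02414219,  0.01229244]), 'gripper_force': 0.0, 'grip_width': 0.09212092794745369} 0.017
```

View pics/s1.png

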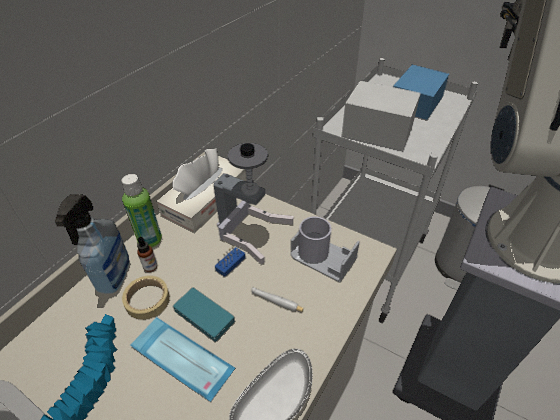

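View pics/t1.png

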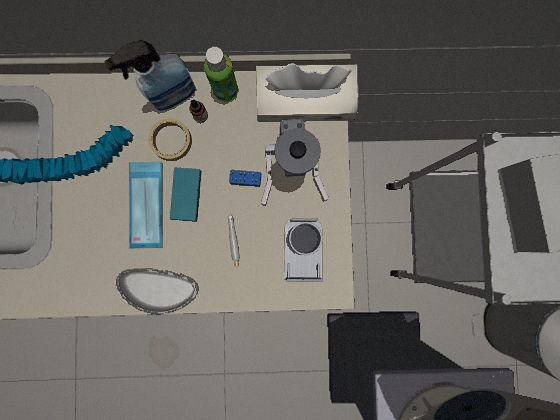

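The scene view shows the gauge (collar about 248,155, knob about 247,150), the carrier (about 322,250), the blue bur stand (230,262) and the handpiece (277,300). The top view shows the knob at about (298,149), the canister at (305,238) and the carrier plate from about 285–323 × 219–281. I'll enlarge both.

Run:
```python
import cv2
a=cv2.imread('pics/s1.png')[130:290,200:370];b=cv2.imread('pics/t1.png')[110:295,220:365]
cv2.imwrite('pics/s1c.png',cv2.resize(a,None,fx=4,fy=3.75 if 0 else 3.7,interpolation=2)) if 0 else cv2.imwrite('pics/s1c.png',cv2.resize(a[:150],None,fx=4,fy=4,interpolation=cv2.INTER_CUBIC))
cv2.imwrite('pics/t1c.png',cv2.resize(b,None,fx=3.2,fy=3.2,interpolation=cv2.INTER_CUBIC))
```

```text
(no output)
```

View pics/s1c.png

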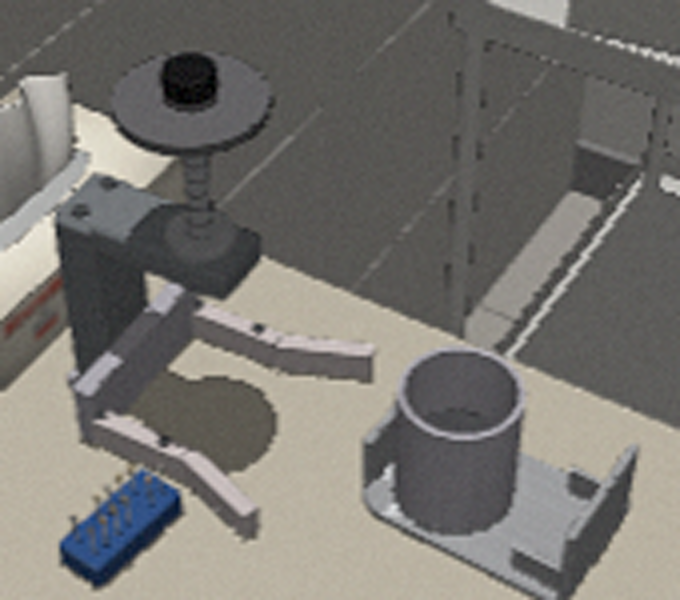

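View pics/t1c.png

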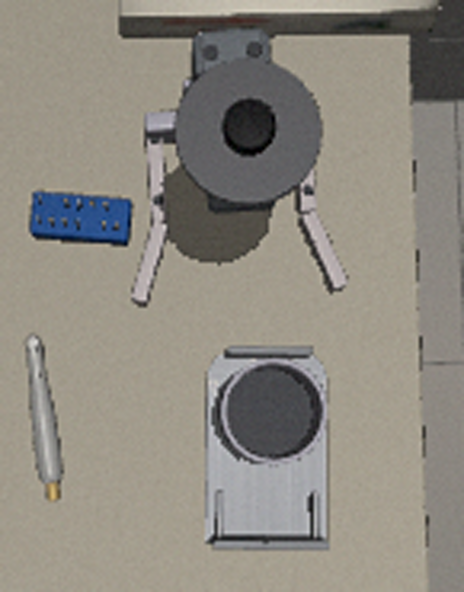

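```bash
cat > m.py <<'E'
from h import *
import pickle
a=snap('scene');b=snap('top')
S=lambda x,y:(200+x/4-.375,130+y/4-.375)
T=lambda x,y:(220+x/3.2-.34,110+y/3.2-.34)
for n,p,q in [('knobtop',(189,64),(248,124)),('rim',(461,393),(271,412)),('Ltip outer top',(242,536-22),(132,301)),('Rtip in',(372,350),(334,291)),
  ('push top R',(636,449),(328,541)),]:
    print(n,*tri(a,S(*p),b,T(*q)))
z=.022
L=[atz(b,T(*p),z) for p in [(133,301),(146,304)]];R=[atz(b,T(*p),z) for p in [(334,291),(346,286)]]
print('tips',L,R)
z=.006
for p in [(206,548),(328,548),(205,372),(328,372)]: print('plate',atz(b,T(*p),z))
for p in [(226,351),(312,351)]: print('front stop top?',atz(b,T(*p),.0))
print('pushtop rear', [atz(b,T(*p),.06) for p in [(206,548),(328,548)]])
print('tissue box front',atz(b,T(120,36),0))
for p in [(30,230),(130,244),(28,340),(60,500)]: print(atz(b,T(*p),.02))
E
python3 m.py
```

```text
knobtop [0.61838468 0.33685161 0.25754692] 0.0002138561301285057
rim [0.46181403 0.31669344 0.08257669] 0.00019468615825951878
Ltip outer top [0.54565863 0.4107988  0.02144651] 0.003497142957036245
Rtip in [0.54796241 0.26567748 0.02738676] 0.0010719904081584197
push top R [0.371246   0.27715944 0.05115867] 0.003046369342416336
tips [array([0.5440668 , 0.40919188, 0.022     ]), array([0.54170013, 0.39993851, 0.022     ])] [array([0.54801559, 0.26479937, 0.022     ]), array([0.55142977, 0.25604781, 0.022     ])]
plate [0.36618295 0.36092947 0.006     ]
plate [0.36390404 0.27312746 0.006     ]
plate [0.49266716 0.35855436 0.006     ]
plate [0.49055767 0.26916152 0.006     ]
front stop top? [0.50790186 0.34270324 0.        ]
front stop top? [0.50643419 0.27974764 0.        ]
pushtop rear [array([0.37081736, 0.36192643, 0.06      ]), array([0.36866178, 0.27887627, 0.06      ])]
tissue box front [0.74382201 0.41541572 0.        ]
[0.59717939 0.48217221 0.02      ]
[0.58548411 0.41056072 0.02      ]
[0.51796103 0.48479236 0.02      ]
[0.40379213 0.46384607 0.02      ]
```

```bash
cat >> m.py <<'E'
print('---')
for n,p,q in [('tr far',(319,122),(487,138)),('tr near',(433,160),(495,298)),('box',(416,112),(553,220))]: print(n,*tri(a,p,b,q))
for z in (0,.2,.4): print(proj(b,[[0,0,z],[.248,-.573,z],[.2,0,z]]).round().tolist(), proj(a,[[0,0,z],[.248,-.573,z],[.2,0,z]]).round().tolist())
E
python3 m.py | sed -n '/---/,$p'
```

```text
---
tr far [ 0.67502077 -0.10187604  0.06131912] 0.0041174555084759895
tr near [ 0.31822189 -0.10037262  0.05854345] 0.007960019683566353
box [ 0.45270527 -0.21881932  0.10913293] 0.07369803988512193
[[448.0, 440.0], [688.0, 322.0], [443.0, 350.0]] [[538.0, 242.0], [485.0, 111.0], [459.0, 212.0]]
[[492.0, 491.0], [792.0, 342.0], [485.0, 377.0]] [[576.0, 180.0], [505.0, 58.0], [484.0, 150.0]]
[[569.0, 579.0], [970.0, 376.0], [557.0, 422.0]] [[626.0, 97.0], [527.0, -7.0], [516.0, 68.0]]
```

```bash
python3 inch.py '[{"aperture": 0.04,"trans": [0,0,-0.04],"r": [0,0,0.1437]},{"aperture": 0.04,"trans": [0,0,-0.04],"r": [0,0,0.1437]},{"aperture": 0.04,"trans": [0,0,-0.04],"r": [0,0,0.1437]},{"aperture": 0.04,"trans": [0,0,-0.04]},{"aperture": 0.04,"trans": [0,0,-0.03]},{"aperture": 0.04,"trans": [0.003,-0.02,0]},{"aperture": 0.04,"trans": [0.003,-0.04,0]},{"aperture": 0.04,"trans": [0.003,-0.04,0]}]'; python3 inch.py '[{"aperture": 0.04,"trans": [0.003,-0.04,0]},{"aperture": 0.04,"trans": [0.003,-0.04,0]},{"aperture": 0.04,"trans": [0.003,-0.04,0]},{"aperture": 0.04,"trans": [0.003,-0.04,0]},{"aperture": 0.04,"trans": [0.003,-0.04,0]},{"aperture": 0.04,"trans": [0.003,-0.04,0]},{"aperture": 0.04,"trans": [0.003,-0.04,0]},{"aperture": 0.04,"trans": [0.003,-0.04,0]}]'
```

```text
time: 1.1
tool_pos: [0.2591, -0.473, 0.4213]
ee_rot: [-3.141, 0.0, -0.024]
contact_force: [1.0, -0.1, 0.6]
grip_width: 0.0399
gripper_force: 0.0
time: 1.9
tool_pos: [0.2903, -0.1531, 0.4217]
ee_rot: [3.141, -0.001, -0.024]
contact_force: [1.3, 1.5, -0.4]
grip_width: 0.0398
gripper_force: 0.0
```

```bash
python3 inch.py '[{"aperture": 0.04,"trans": [0.003,-0.04,0]},{"aperture": 0.04,"trans": [0.003,-0.04,0]},{"aperture": 0.04,"trans": [0.003,-0.04,0]},{"aperture": 0.04,"trans": [0.003,-0.04,0]},{"aperture": 0.04,"trans": [0.003,-0.04,0]},{"aperture": 0.04,"trans": [0.003,-0.04,0]},{"aperture": 0.04,"trans": [0.003,-0.04,0]},{"aperture": 0.04,"trans": [0.003,-0.04,0]}]'; python3 inch.py '[{"aperture": 0.04,"trans": [0.003,-0.04,0]},{"aperture": 0.04,"trans": [0.003,-0.04,0.03]},{"aperture": 0.04,"trans": [0.003,-0.04,0.04]},{"aperture": 0.04,"trans": [0,-0.028,0.04]},{"aperture": 0.04,"trans": [0,0,0.04]},{"aperture": 0.04,"trans": [0,0,0.04]},{"aperture": 0.04}]'
```

```text
time: 2.7
tool_pos: [0.3217, 0.1665, 0.4218]
ee_rot: [-3.141, -0.001, -0.023]
contact_force: [0.7, -1.1, 0.5]
grip_width: 0.0403
gripper_force: 0.0
time: 3.4
tool_pos: [0.3314, 0.3056, 0.232]
ee_rot: [3.136, 0.006, -0.023]
contact_force: [-0.7, 0.2, 0.7]
grip_width: 0.04
gripper_force: 0.0
```

```bash
python3 inch.py '[{"aperture": 0.04,"trans": [0,0,0.04]},{"aperture": 0.04,"trans": [0,0,0.04]},{"aperture": 0.04,"trans": [0,0,0.04]},{"aperture": 0.04},{"aperture": 0.04}]'
```

```text
time: 3.9
tool_pos: [0.3349, 0.3083, 0.118]
ee_rot: [-3.141, -0.0, -0.024]
contact_force: [0.7, 0.8, 0.1]
grip_width: 0.04
gripper_force: 0.0
```

```bash
python3 inch.py '[{"aperture": 0.04,"trans": [0,-0.01,0.04]},{"aperture": 0.04,"trans": [0,0,0.035]},{"aperture": 0.04},{"aperture": 0.04}]'
python3 - <<'E'
from h import *
a=snap('scene');b=snap('top')
A=cv2.resize(a['color'][200:300,260:370],None,fx=4,fy=4,interpolation=2)[:,:,::-1]
B=cv2.resize(b['color'][180:320,255:365],None,fx=3,fy=3,interpolation=2)[:,:,::-1]
im=np.zeros((420,770,3),np.uint8);im[:400,:440]=A;im[:420,440:770]=B
cv2.imwrite('pics/p2.png',im)
E
```

```text
time: 4.3
tool_pos: [0.3353, 0.3186, 0.0434]
ee_rot: [-3.141, -0.001, -0.023]
contact_force: [-0.0, 0.6, 0.2]
grip_width: 0.0402
gripper_force: 0.0
```

View pics/p2.png

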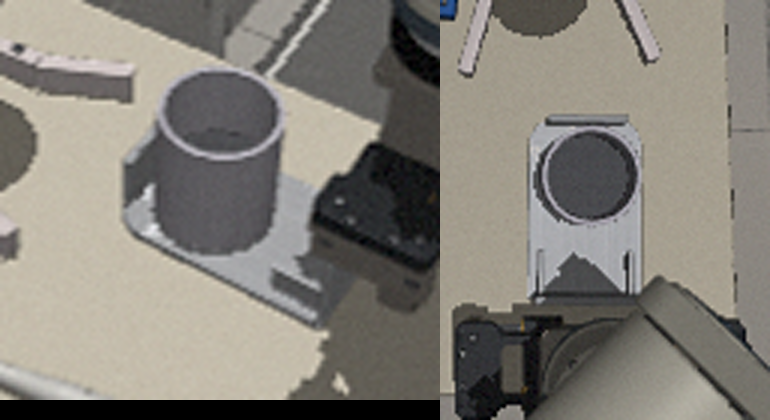

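Both views show the fingers squarely behind the push plate with a clear path. Now push.

```bash
python3 inch.py '[{"aperture": 0.04,"trans": [0.01,0,0.005]},{"aperture": 0.04,"trans": [0.008,0,0]},{"aperture": 0.04,"trans": [0.006,0,0]},{"aperture": 0.04,"trans": [0.006,0,0]},{"aperture": 0.04,"trans": [0.01,-0.0005,0],"r": [0,0,-0.01]},{"aperture": 0.04,"trans": [0.01,-0.0005,0],"r": [0,0,-0.01]},{"aperture": 0.04,"trans": [0.01,-0.0005,0],"r": [0,0,-0.01]},{"aperture": 0.04,"trans": [0.01,-0.0005,0],"r": [0,0,-0.01]}]'; python3 inch.py '[{"aperture": 0.04,"trans": [0.01,-0.0005,0],"r": [0,0,-0.01]},{"aperture": 0.04,"trans": [0.01,-0.0005,0],"r": [0,0,-0.01]},{"aperture": 0.04,"trans": [0.01,-0.0005,0],"r": [0,0,-0.01]},{"aperture": 0.04,"trans": [0.01,-0.0005,0],"r": [0,0,-0.01]},{"aperture": 0.04,"trans": [0.005,-0.0005,0]},{"aperture": 0.04,"trans": [0.003,0,0]},{"aperture": 0.04}]'
python3 - <<'E'
from h import *
a=snap('scene');b=snap('top')
A=cv2.resize(a['color'][140:290,200:350],None,fx=2.8,fy=2.8,interpolation=2)[:,:,::-1]
B=cv2.resize(b['color'][110:250,255:365],None,fx=3,fy=3,interpolation=2)[:,:,::-1]
im=np.zeros((420,770,3),np.uint8);im[:420,:420]=A;im[:420,440:770]=B
cv2.imwrite('pics/p3.png',im)
E
```

```text
time: 5.2
tool_pos: [0.4033, 0.3176, 0.0362]
ee_rot: [3.14, 0.004, 0.016]
contact_force: [-8.2, -1.6, 6.3]
grip_width: 0.04
gripper_force: 4.1
time: 5.9
tool_pos: [0.4521, 0.3224, 0.0362]
ee_rot: [3.141, 0.001, 0.056]
contact_force: [-2.4, -1.2, 2.1]
grip_width: 0.04
gripper_force: 1.5
```

View pics/p3.png

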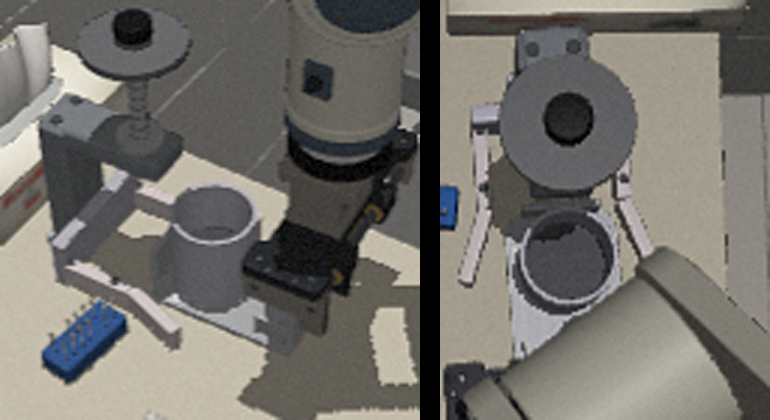

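Run:
```python
from h import *
a=snap('scene');b=snap('top')
print(tri(a,(200+215/2.8,140+216/2.8),b,(255+127/3,110+258/3)))
R=[atz(b,(255+x/3,110+y/3),.006) for x,y in [(75,352),(72,250),(188,265)]];print(R)
```

```text
(array([0.55387082, 0.32905328, 0.07850586]), np.float64(0.00020148894531904317))
[array([0.48956777, 0.36727445, 0.006     ]), array([0.56898391, 0.36771845, 0.006     ]), array([0.55523193, 0.27767012, 0.006     ])]
```

```bash
python3 inch.py '[{"aperture": 0.04,"trans": [0.005,-0.001,0]},{"aperture": 0.04,"trans": [0.005,-0.002,0]},{"aperture": 0.04,"trans": [0.005,-0.002,0]},{"aperture": 0.04,"trans": [0.005,-0.002,0]},{"aperture": 0.04,"trans": [0.003,-0.001,0]},{"aperture": 0.04}]'
python3 - <<'E'
from h import *
a=snap('scene');b=snap('top')
A=cv2.resize(a['color'][180:255,220:320],None,fx=4.4,fy=4.4,interpolation=2)[:,:,::-1]
B=cv2.resize(b['color'][140:245,255:345],None,fx=4,fy=4,interpolation=2)[:,:,::-1]
im=np.zeros((420,800,3),np.uint8);im[:330,:440]=A;im[:420,440:800]=B
cv2.imwrite('pics/p4.png',im)
E
```

```text
time: 6.7
tool_pos: [0.4751, 0.3323, 0.0362]
ee_rot: [3.142, 0.0, 0.057]
contact_force: [-2.7, -1.3, 0.1]
grip_width: 0.0402
gripper_force: 1.4
```

View pics/p4.png

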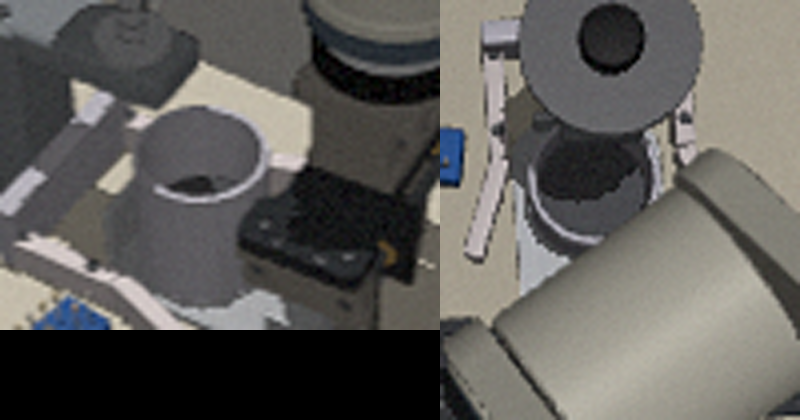

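The rim now sits at about (293,187) in the top view, centred between the rails, so I'll push straight on.

```bash
python3 inch.py '[{"aperture": 0.04,"trans": [0.005,0,0]},{"aperture": 0.04,"trans": [0.005,0,0]},{"aperture": 0.04,"trans": [0.005,0,0]},{"aperture": 0.04,"trans": [0.005,0,0]},{"aperture": 0.04,"trans": [0.005,0,0]},{"aperture": 0.04,"trans": [0.003,0,0]},{"aperture": 0.04}]'; python3 inch.py '[{"aperture": 0.04,"trans": [0.003,0,0]},{"aperture": 0.04,"trans": [0.002,0,0]},{"aperture": 0.04,"trans": [0.002,0,0]},{"aperture": 0.04,"trans": [0.002,0,0]},{"aperture": 0.04}]'
```

```text
time: 7.5
tool_pos: [0.5024, 0.3334, 0.0362]
ee_rot: [3.141, 0.001, 0.057]
contact_force: [-3.4, -2.8, 0.8]
grip_width: 0.0402
gripper_force: 2.0
time: 8.0
tool_pos: [0.5109, 0.3337, 0.0362]
ee_rot: [3.141, 0.002, 0.057]
contact_force: [-6.0, -3.8, 2.4]
grip_width: 0.0398
gripper_force: 2.9
```

```bash
python3 inch.py '[{"aperture": 0.04,"trans": [0.002,0,0]},{"aperture": 0.04,"trans": [0.002,0,0]},{"aperture": 0.04}]'; python3 inch.py '[{"aperture": 0.04,"trans": [0.002,0,0]},{"aperture": 0.04,"trans": [0.001,0,0]},{"aperture": 0.04}]'
```

```text
time: 8.3
tool_pos: [0.5148, 0.3339, 0.0362]
ee_rot: [3.14, 0.002, 0.057]
contact_force: [-4.9, -3.8, 2.3]
grip_width: 0.0401
gripper_force: 3.1
time: 8.6
tool_pos: [0.5149, 0.3338, 0.0361]
ee_rot: [3.14, 0.007, 0.056]
contact_force: [-18.2, -1.8, 12.1]
grip_width: 0.04
gripper_force: 9.4
```

```bash
python3 inch.py '[{"aperture": 0.04,"trans": [0.001,0,0]},{"aperture": 0.04}]'; python3 inch.py '[{"aperture": 0.04,"trans": [-0.003,0,0]},{"aperture": 0.04,"trans": [-0.01,0,0]},{"aperture": 0.04,"trans": [-0.02,0,0]},{"aperture": 0,"trans": [0,0,-0.04]},{"aperture": 0,"trans": [0,0,-0.04]},{"aperture": 0,"trans": [0,0,-0.04]},{"aperture": 0,"trans": [0,0,-0.04]},{"aperture": 0,"trans": [0,0,-0.04]}]' ; python3 inch.py '[{"aperture": 0,"trans": [0,0,-0.04]},{"aperture": 0,"trans": [0,0,-0.04]},{"aperture": 0,"trans": [0,0,-0.02]},{"aperture": 0,"trans": [-0.04,0.04,0]},{"aperture": 0,"trans": [-0.04,0.04,0]},{"aperture": 0,"trans": [-0.04,0.04,0]},{"aperture": 0}]'
python3 - <<'E'
from h import *
a=snap('scene');b=snap('top')
A=cv2.resize(a['color'][145:255,210:310],None,fx=4.4,fy=4.4,interpolation=2)[:,:,::-1]
B=cv2.resize(b['color'][120:240,255:345],None,fx=4,fy=4,interpolation=2)[:,:,::-1]
im=np.zeros((490,800,3),np.uint8);im[:484,:440]=A;im[:480,440:800]=B
cv2.imwrite('pics/p5.png',im)
E
```

```text
time: 8.8
tool_pos: [0.5149, 0.3337, 0.0361]
ee_rot: [3.139, 0.009, 0.056]
contact_force: [-23.1, -1.4, 14.9]
grip_width: 0.0399
gripper_force: 11.5
time: 9.6
tool_pos: [0.4872, 0.3333, 0.2386]
ee_rot: [-3.14, -0.003, 0.057]
contact_force: [-0.4, 0.1, -0.3]
grip_width: 0.0021
gripper_force: 0.0
time: 10.3
tool_pos: [0.3836, 0.2178, 0.3366]
ee_rot: [3.141, -0.001, 0.056]
contact_force: [0.7, 0.2, 1.5]
grip_width: 0.0005
gripper_force: 0.0
```

View pics/p5.png

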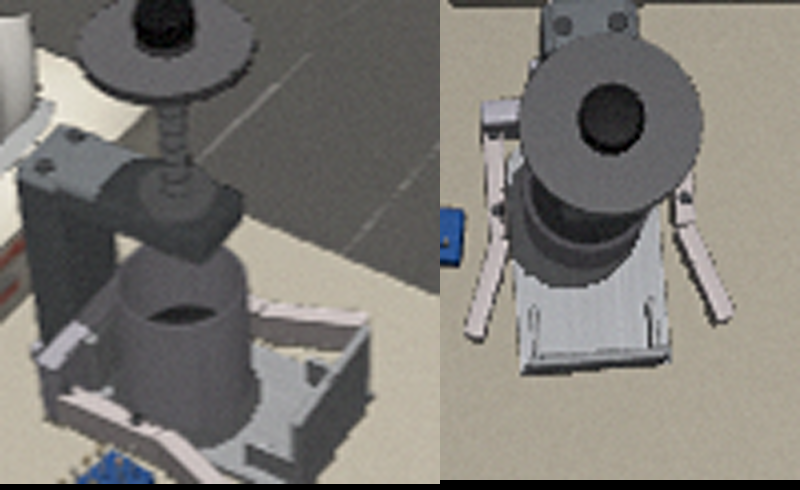

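Run:
```python
from h import *
b=snap('top')
c=lambda p:(np.array([440,0])+4*(p-[255,120]+.5)).round(1).tolist()
for y in (.045,.06,.075,.09):
    R=np.array([[np.cos(y),-np.sin(y)],[np.sin(y),np.cos(y)]])
    P=[(-.073,.068,.022),(-.073,-.068,.022),(-.094,.04,.06),(-.094,-.04,.06),(-.094,.044,.006),(-.094,-.044,.006),(.059,.025,.14),(.059,-.025,.14),(.087,.025,.14),(.087,-.025,.14),(0,0,.258)]
    W=[np.r_[R@p[:2]+[.618,.337],p[2]] for p in P]
    print(y,*[c(q) for q in proj(b,W)])
cv2.imwrite('pics/x1.png',cv2.resize(b['color'][150:225,265:345],None,fx=9,fy=8,interpolation=cv2.INTER_CUBIC)[:,:,::-1])
```

```text
0.045 [480.1, 340.2] [716.4, 324.2] [531.8, 368.4] [676.5, 358.5] [524.4, 375.8] [675.1, 365.5] [541.4, 56.5] [639.0, 50.3] [537.7, 2.7] [635.0, -3.4] [610.3, 116.1]
0.06 [482.2, 341.8] [718.2, 322.3] [534.4, 369.3] [679.0, 357.3] [526.9, 376.7] [677.4, 364.2] [539.8, 57.3] [637.2, 49.7] [535.2, 3.6] [632.4, -3.9] [610.3, 116.1]
0.075 [484.2, 343.4] [719.9, 320.4] [537.1, 370.1] [681.4, 356.0] [529.4, 377.6] [679.7, 362.9] [538.1, 58.2] [635.4, 49.1] [532.7, 4.5] [629.8, -4.4] [610.3, 116.1]
0.09 [486.3, 344.9] [721.6, 318.4] [539.7, 370.9] [683.8, 354.6] [532.0, 378.5] [682.0, 361.5] [536.5, 59.1] [633.6, 48.6] [530.2, 5.5] [627.2, -4.9] [610.3, 116.1]
```

View pics/x1.png

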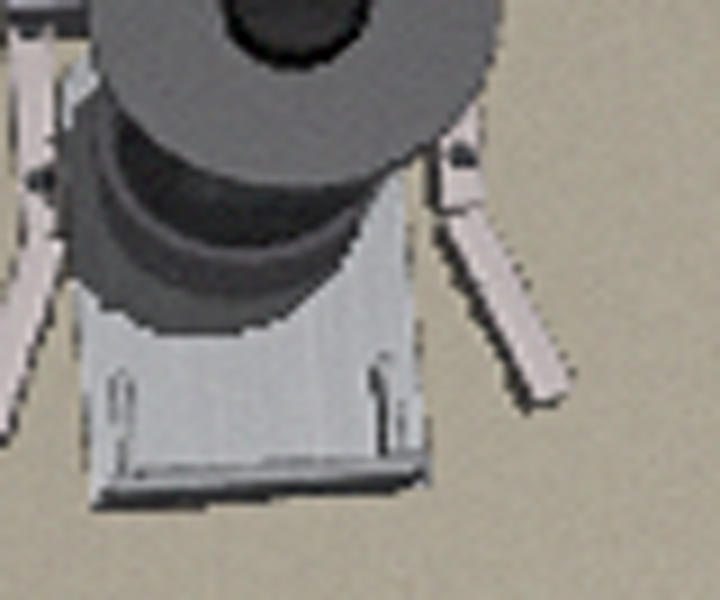

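The carrier is home: its rear edge, (523,372)–(668,358), lies where the model predicts. The bur stand and handpiece are untouched. Next, over the knob.

```bash
python3 inch.py '[{"aperture": 0,"trans": [0.04,-0.0176,0]},{"aperture": 0,"trans": [0.04,-0.0176,0]},{"aperture": 0,"trans": [0.04,-0.0176,0]},{"aperture": 0,"trans": [0.04,-0.0176,0]},{"aperture": 0,"trans": [0.04,-0.0176,0]},{"aperture": 0,"trans": [0.0407,-0.0177,0]},{"aperture": 0},{"aperture": 0}]' 20; python3 inch.py '[{"aperture": 0,"trans": [0,0,0.03]},{"aperture": 0,"trans": [0,0,0.01]},{"aperture": 0}]'
```

```text
time: 11.25
tool_pos: [0.6221, 0.3413, 0.3342]
ee_rot: [3.141, 0.002, 0.057]
contact_force: [-0.7, -0.7, 0.2]
grip_width: 0.0006
gripper_force: 0.0
time: 11.55
tool_pos: [0.6198, 0.3397, 0.2947]
ee_rot: [3.14, 0.003, 0.057]
contact_force: [0.7, 0.7, -0.1]
grip_width: 0.0003
gripper_force: 0.0
```

```bash
python3 inch.py '[{"aperture": 0,"trans": [-0.0015,0.0025,0.008]},{"aperture": 0,"trans": [0,0,0.008]},{"aperture": 0,"trans": [0,0,0.005]},{"aperture": 0,"trans": [0,0,0.005]},{"aperture": 0,"trans": [0,0,0.005]},{"aperture": 0,"trans": [0,0,0.005]},{"aperture": 0,"trans": [0,0,0.005]},{"aperture": 0}]';  python3 inch.py '[{"aperture": 0,"trans": [0,0,0.005]},{"aperture": 0,"trans": [0,0,0.005]},{"aperture": 0,"trans": [0,0,0.005]},{"aperture": 0,"trans": [0,0,0.005]},{"aperture": 0,"trans": [0,0,0.002]},{"aperture": 0}]'
```

```text
time: 12.35
tool_pos: [0.6197, 0.3375, 0.2545]
ee_rot: [3.141, 0.0, 0.057]
contact_force: [0.1, -0.2, -0.8]
grip_width: 0.0005
gripper_force: 0.0
time: 12.95
tool_pos: [0.6196, 0.3375, 0.2326]
ee_rot: [3.141, 0.001, 0.057]
contact_force: [0.8, 0.1, 0.4]
grip_width: 0.0004
gripper_force: 0.0
```

Run:
```python
from h import *
a=snap('scene');b=snap('top')
A=cv2.resize(a['color'][120:250,200:320],None,fx=4,fy=4,interpolation=2)[:,:,::-1]
B=cv2.resize(b['color'][100:230,250:340],None,fx=3.5,fy=3.5,interpolation=2)[:,:,::-1]
im=np.zeros((520,800,3),np.uint8);im[:520,:480]=A;im[:455,480:795]=B
cv2.imwrite('pics/p6.png',im)
o=r.observe();print(o['contact_force'],o['tool_pos'])
```

```text
[-0.27495562 -0.70098849  0.3905137 ] [0.61946388 0.33739069 0.23272088]
```

View pics/p6.png

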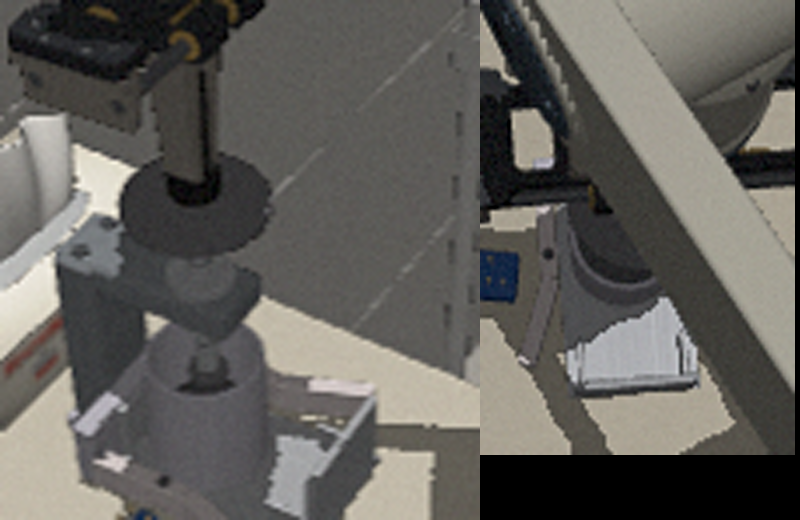

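The probe is moving down under the fingers: the foot shows inside the canister, at about (209,375) in the crop. I'll keep going in fine steps until it stops hard.

```bash
for i in 1; do python3 inch.py '[{"aperture": 0,"trans": [0,0,0.002]},{"aperture": 0,"trans": [0,0,0.002]},{"aperture": 0,"trans": [0,0,0.002]},{"aperture": 0,"trans": [0,0,0.002]}]'; python3 inch.py '[{"aperture": 0,"trans": [0,0,0.001]},{"aperture": 0,"trans": [0,0,0.001]},{"aperture": 0,"trans": [0,0,0.001]},{"aperture": 0,"trans": [0,0,0.001]}]'; done
```

```text
time: 13.45
tool_pos: [0.6197, 0.3375, 0.2253]
ee_rot: [3.142, 0.0, 0.057]
contact_force: [-1.7, -0.7, 4.1]
grip_width: 0.0002
gripper_force: 2.2
time: 13.85
tool_pos: [0.6197, 0.3375, 0.2212]
ee_rot: [3.142, 0.0, 0.057]
contact_force: [-2.7, -1.6, 4.0]
grip_width: 0.0004
gripper_force: 2.1
```

```bash
python3 inch.py '[{"aperture": 0,"trans": [0,0,0.001]},{"aperture": 0,"trans": [0,0,0.001]},{"aperture": 0,"trans": [0,0,0.001]},{"aperture": 0,"trans": [0,0,0.001]},{"aperture": 0,"trans": [0,0,0.001]}]'; python3 inch.py '[{"aperture": 0,"trans": [0,0,0.001]},{"aperture": 0,"trans": [0,0,0.001]},{"aperture": 0,"trans": [0,0,0.001]},{"aperture": 0,"trans": [0,0,0.001]}]'
```

```text
time: 14.35
tool_pos: [0.6197, 0.3375, 0.2162]
ee_rot: [3.141, 0.0, 0.057]
contact_force: [-2.4, -1.1, 3.8]
grip_width: 0.0006
gripper_force: 2.1
time: 14.75
tool_pos: [0.6197, 0.3375, 0.2122]
ee_rot: [3.142, 0.0, 0.057]
contact_force: [-2.9, -1.6, 5.0]
grip_width: 0.0006
gripper_force: 2.1
```

```bash
python3 inch.py '[{"aperture": 0,"trans": [0,0,0.001]},{"aperture": 0,"trans": [0,0,0.001]},{"aperture": 0,"trans": [0,0,0.001]}]'
```

```text
time: 15.05
tool_pos: [0.6198, 0.3376, 0.2093]
ee_rot: [-3.142, -0.0, 0.057]
contact_force: [-3.2, -1.6, 4.0]
grip_width: 0.0007
gripper_force: 2.1
```

```bash
python3 inch.py '[{"aperture": 0,"trans": [0,0,0.001]},{"aperture": 0,"trans": [0,0,0.001]},{"aperture": 0,"trans": [0,0,0.001]}]'; python3 inch.py '[{"aperture": 0,"trans": [0,0,0.001]},{"aperture": 0,"trans": [0,0,0.001]}]'
```

```text
time: 15.35
tool_pos: [0.6198, 0.3376, 0.2063]
ee_rot: [-3.142, -0.0, 0.057]
contact_force: [-3.3, -1.6, 4.2]
grip_width: 0.0004
gripper_force: 2.1
time: 15.55
tool_pos: [0.6198, 0.3376, 0.2043]
ee_rot: [-3.141, -0.0, 0.057]
contact_force: [-1.9, -1.0, 4.8]
grip_width: 0.0005
gripper_force: 2.1
```

```bash
python3 inch.py '[{"aperture": 0,"trans": [0,0,0.001]},{"aperture": 0,"trans": [0,0,0.001]}]'
```

```text
time: 15.75
tool_pos: [0.6199, 0.3376, 0.2027]
ee_rot: [-3.141, -0.0, 0.057]
contact_force: [-5.6, -3.2, 12.5]
grip_width: 0.0007
gripper_force: 6.4
```

```bash
python3 inch.py '[{"aperture": 0,"trans": [0,0,0.001]},{"aperture": 0,"trans": [0,0,0.0005]},{"aperture": 0}]'
```

```text
time: 16.05
tool_pos: [0.6199, 0.3376, 0.2027]
ee_rot: [-3.141, -0.001, 0.057]
contact_force: [-6.6, -3.8, 15.7]
grip_width: 0.0003
gripper_force: 7.7
```

```bash
python3 inch.py '[{"aperture": 0,"trans": [0,0,-0.01]},{"aperture": 0,"trans": [-0.0015,0.0003,-0.025]},{"aperture": 0.043},{"aperture": 0.043},{"aperture": 0.043},{"aperture": 0.043},{"aperture": 0.043}]'
python3 - <<'E'
from h import *
a=snap('scene');b=snap('top')
R=0
# predicted knob pixel for foot .0357 and check for black blob in scene
p=proj(a,[[.618,.337,.1857],[.618,.337,.2575]]);print(p)
g=a['color'].sum(2)
x=int(round(p[0,0]));print(g[140:200,x].tolist())
E
```

```text
time: 16.75
tool_pos: [0.618, 0.337, 0.2349]
ee_rot: [3.141, 0.001, 0.057]
contact_force: [0.4, 0.6, -0.2]
grip_width: 0.0383
gripper_force: 0.0
[[249.09166745 173.22779924]
 [247.04091278 145.74431964]]
[43, 47, 38, 14, 39, 34, 41, 26, 45, 29, 1, 218, 200, 205, 213, 202, 269, 274, 266, 277, 268, 276, 259, 259, 278, 261, 272, 269, 202, 164, 4, 51, 57, 27, 50, 32, 58, 43, 35, 53, 65, 41, 64, 163, 167, 152, 155, 162, 155, 145, 159, 160, 166, 152, 161, 181, 211, 205, 186, 198]
```

Pixel check: the knob spans rows 170–182 in the scene view, as predicted for foot height 0.0357, so it stayed down. Now the collar.

```bash
python3 inch.py '[{"aperture": 0.043},{"aperture": 0.043,"trans": [0,0,0.01]},{"aperture": 0.043,"trans": [0,0,0.01]},{"aperture": 0.043,"trans": [0,0,0.01]},{"aperture": 0.043,"trans": [0,0,0.01]},{"aperture": 0.043}]'; python3 inch.py '[{"aperture": 0.043,"trans": [0,0,0.003]},{"aperture": 0.043,"trans": [0,0,0.003]},{"aperture": 0.043,"trans": [0,0,0.003]},{"aperture": 0.043,"trans": [0,0,0.003]}]'
```

```text
time: 17.45
tool_pos: [0.6173, 0.3366, 0.1934]
ee_rot: [3.14, 0.003, 0.057]
contact_force: [0.2, -0.6, 0.3]
grip_width: 0.043
gripper_force: 0.0
time: 17.85
tool_pos: [0.6184, 0.3373, 0.184]
ee_rot: [-3.141, -0.001, 0.057]
contact_force: [0.1, 0.7, 3.4]
grip_width: 0.0431
gripper_force: 1.1
```

```bash
python3 inch.py '[{"aperture": 0.043,"trans": [0,0,0.002]},{"aperture": 0.043,"trans": [0,0,0.002]},{"aperture": 0.043,"trans": [0,0,0.002]}]'
```

```text
time: 18.15
tool_pos: [0.6184, 0.3373, 0.178]
ee_rot: [-3.141, -0.0, 0.057]
contact_force: [-0.8, -0.9, 2.1]
grip_width: 0.0431
gripper_force: 1.1
```

```bash
python3 inch.py '[{"aperture": 0.043,"trans": [0,0,0.002]},{"aperture": 0.043,"trans": [0,0,0.002]},{"aperture": 0.043,"trans": [0,0,0.001]}]'; python3 inch.py '[{"aperture": 0.043,"trans": [0,0,0.001]},{"aperture": 0.043,"trans": [0,0,0.001]},{"aperture": 0.043,"trans": [0,0,0.001]}]'
```

```text
time: 18.45
tool_pos: [0.6184, 0.3372, 0.1727]
ee_rot: [-3.141, -0.0, 0.057]
contact_force: [0.4, 1.0, 2.2]
grip_width: 0.0431
gripper_force: 1.0
time: 18.75
tool_pos: [0.6185, 0.3372, 0.1714]
ee_rot: [-3.141, -0.001, 0.057]
contact_force: [-4.3, -3.1, 18.2]
grip_width: 0.0434
gripper_force: 9.2
```

Hard stop at 0.1714, against 0.171 expected, so the collar is seated on the bush. I'll retract straight up and verify numerically.

```bash
python3 inch.py '[{"aperture": 0.043,"trans": [0,0,-0.002]},{"aperture": 0.043,"trans": [0,0,-0.01]},{"aperture": 0.043,"trans": [0,0,-0.03]},{"aperture": 0.043,"trans": [0,0,-0.04]},{"aperture": 0.043,"trans": [0,0,-0.04]},{"aperture": 0.043,"trans": [0,0,-0.04]},{"aperture": 0.043,"trans": [-0.04,0,0]},{"aperture": 0.043,"trans": [-0.04,0,0]}]'; python3 inch.py '[{"aperture": 0.043,"trans": [-0.04,0.03,0]},{"aperture": 0.043,"trans": [-0.04,0.03,0]},{"aperture": 0.043,"trans": [-0.04,0.03,0]},{"aperture": 0.043,"trans": [-0.03,0.03,0]},{"aperture": 0.043},{"aperture": 0.043}]'
python3 - <<'E'
from h import *
a=snap('scene');b=snap('top')
gs=a['color'].astype(int).sum(2);gt=b['color'].astype(int).sum(2)
def blob(g,c):
    m=(g<85).astype(np.uint8);n,l,s,ce=cv2.connectedComponentsWithStats(m)
    k=l[int(c[1]),int(c[0])];return k,s[k].tolist(),ce[k]
for z in (.1857,.179):
    print(z,proj(a,[[.618,.337,z]]),proj(b,[[.618,.337,z]]))
pa=proj(a,[[.618,.337,.179]])[0];pb=proj(b,[[.618,.337,.1857]])[0]
ka,kb=blob(gs,pa),blob(gt,pb);print(ka,kb,'knob body centre',tri(a,ka[2],b,kb[2]))
x=int(pa[0]);print(gs[160:215,x].tolist());x+=12;print(gs[160:215,x].tolist())
W=[[.618+.042*np.cos(t)*1,.337+.042*np.sin(t),.154] for t in np.arange(0,6.28,.785)]
print(proj(a,W).round(1).tolist())
# differences vs first picture for bur stand/handpiece
o1=cv2.imread('pics/t1.png')[:,:,::-1].astype(int)
for n,(u0,u1,v0,v1) in {'bur':(225,263,165,190),'hand':(225,243,210,270)}.items():
    print(n,np.abs(o1[v0:v1,u0:u1]-b['color'][v0:v1,u0:u1]).mean())
E
```

```text
time: 19.55
tool_pos: [0.5384, 0.3327, 0.3334]
ee_rot: [-3.14, -0.002, 0.056]
contact_force: [-1.1, 0.1, -0.0]
grip_width: 0.043
gripper_force: 0.0
time: 20.15
tool_pos: [0.3954, 0.2041, 0.3327]
ee_rot: [-3.141, -0.002, 0.056]
contact_force: [0.2, 0.7, 0.1]
grip_width: 0.0428
gripper_force: 0.0
0.1857 [[249.09166745 173.22779924]] [[295.158035   156.80555498]]
0.179 [[249.27251641 175.63868449]] [[294.99818085 157.50107544]]
(np.int32(16), [243, 170, 13, 12, 119], array([248.95798319, 175.7394958 ])) (np.int32(0), [0, 0, 560, 420, 230890], array([278.8051583, 208.7927368])) knob body centre (array([0.53877314, 0.38940411, 0.24897749]), np.float64(0.0624794922708485))
[271, 265, 257, 261, 267, 256, 255, 264, 260, 276, 57, 75, 66, 67, 70, 58, 64, 57, 48, 34, 26, 11, 94, 262, 243, 250, 227, 145, 144, 165, 320, 304, 302, 298, 304, 297, 304, 302, 140, 152, 188, 174, 177, 224, 236, 215, 212, 216, 193, 223, 229, 183, 238, 243, 213]
[261, 264, 262, 257, 264, 262, 262, 256, 259, 264, 267, 265, 257, 266, 326, 311, 303, 304, 297, 308, 317, 303, 302, 305, 300, 295, 300, 307, 312, 298, 308, 296, 304, 314, 248, 130, 138, 132, 160, 363, 474, 338, 248, 237, 253, 253, 256, 246, 246, 241, 247, 252, 247, 242, 254]
[[234.6, 178.1], [231.1, 187.3], [238.7, 195.3], [253.3, 196.9], [265.8, 191.0], [268.6, 181.6], [260.6, 174.2], [246.8, 172.8]]
bur 6.437894736842106
hand 7.766358024691358
```

```bash
python3 -c "
from plant import r, snapshot
print(r.close_job())"
```

```text
the job is handed in; nothing more can be done
None
```

I handed the job in at about 20 s: the carrier is home against the back stop, the probe's foot rests on the canister floor (about 36 mm above the worktop), and the collar sits on the bush. Each stop was confirmed by a hard force rise. The carrier lies 3–4 mm off centre towards the left rail, within the rail clearance. I saw no sign that the bur stand or handpiece moved.

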